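# Load the dish carousel and lock it with its sprung bolt

### The job

Load the petri dishes that lie on the bench into the dish carousel: first pull its spring-loaded lock bolt back by the red knob and park it in the side notch so that it stays back by itself. Put every dish flat into a nest of its own through the open front, turning the carousel by its black hub grip from station to station, until all dishes are under the clear hood and an empty nest stands squarely in the opening. Only then free the knob from the notch and let the bolt spring fully home to lock the carousel, and leave the other things on the bench where they are.

Things in the scene. Friction and masses are not known exactly. Their poses are not given: they have to be found in the camera images.
- station: the dish carousel, fixed to the bench: white base plate 270 x 270 x 16 mm; origin at the centre of its underside, on the carousel's vertical axis; own x points away from the open front (the opening is on the -x side), own y to the left seen from the front; a tongue of the base on the -y side carries the lock bolt
- hood (a point): middle of the clear hood's rear edge, 70 mm high. In the station's frame its plates, at 66 to 70 mm height with blue front edges and thin steel posts, cover |y| from 69 to 130 mm for x from -77 to +129 mm and, between those wings, x from 24 to 129 mm; the rest, with the hub and the front nest, is open from above
- gate (a point): middle of the aluminium gate plate's top, 41 mm high, with the L-shaped slot in which the knob's stem runs; in the station's frame the plate covers x -35 to +35 mm, y -168 to -255 mm
- opening (a point): point of the station where a nest stands when it is squarely in the opening, at the height of the table top (40 mm), 85 mm in front of the axis
- carousel (a joint): turn of the carousel about the vertical axis, rad, 0 at the start, grows counter-clockwise from above; five stations 2 pi / 5 (72 degrees) apart, at multiples of that from 0, either way round without end. A light detent (about 0.15 N m) catches it within about 3 degrees of a station; between stations it stays where it is left. While the bolt is home it cannot turn.
- nest_0 (a point): centre of nest 0 on the table top, 40 mm high, 85 mm from the axis, in the opening at joint 0. A nest is a dark disc within four steel pins 6.5 mm high that leave a dish 3 to 4 mm of play; the pins stand 40 degrees either side of the radial line, inward and outward, so fingers on either side of the dish, square to the radial line, clear them
- nest_1 (a point): centre of nest 1, like nest 0, 72 degrees counter-clockwise of it on the carousel
- nest_2 (a point): centre of nest 2, like nest 0, 144 degrees counter-clockwise of it on the carousel
- nest_3 (a point): centre of nest 3, like nest 0, 216 degrees counter-clockwise of it on the carousel
- nest_4 (a point): centre of nest 4, like nest 0, 288 degrees counter-clockwise of it on the carousel
- hub_grip (a point): on the axis, 90 mm high, in the middle of the hub's black bar grip: 46 mm long, 14 mm wide, from 70 to 106 mm height, with a white mark at one end; this point's x axis lies along the bar (along the line from the axis to nest 0); it turns with the carousel
- bolt (a joint): how far the lock bolt is pulled back, m: 0 home (locked), 0.046 at the stop; it moves straight out along the station's -y. A spring draws it home with 4 N at 0, 6.5 N at 0.044. The knob can step sideways only when pulled beyond 0.038; parked it rests at about 0.034
- knob (a joint): sideways step of the red knob along the station's -x, m: 0 in the straight slot, 0.016 fully in the side notch; light friction. Beyond about 0.010 it is behind the lip of the notch and holds when let go; to free it pull back again to about 0.042, then step back to 0 and let go
- knob_grip (a point): middle of the red round knob, 66 mm high; knob 25 mm in diameter, from 47 to 77 mm height, on a 10 mm stem. At home it is 190 mm from the axis, on the station's -y side; moves with bolt and knob joints
- dish_1: closed petri dish 1 (pale beige), 60 mm in diameter (59 mm where gripped), 14 mm high, about 16 g, origin at the centre of its underside, own z upward
- dish_2: closed petri dish 2 (pink), 60 mm in diameter (59 mm where gripped), 14 mm high, about 16 g, origin at the centre of its underside, own z upward
- dish_3: closed petri dish 3 (cream), 60 mm in diameter (59 mm where gripped), 14 mm high, about 16 g, origin at the centre of its underside, own z upward
- dish_4: closed petri dish 4 (pink, like dish 2), 60 mm in diameter (59 mm where gripped), 14 mm high, about 16 g, origin at the centre of its underside, own z upward
- timer: lab timer, 66 x 66 x 19 mm, bystander, origin under its centre
- slide_packet: small packet, 26 x 40 x 9 mm, bystander, origin under its centre
- marker_red: red marker pen, 138 mm long (along its y), bystander, origin under its centre
- notepad: notepad, 110 x 74 x 13 mm, bystander, origin under its centre
- tape_roll: roll of tape, 68 mm in diameter, 19 mm high, bystander, origin under its centre
- specimen_cup: specimen cup with red lid, 67 mm in diameter, 68 mm high, bystander, origin under its centre

How it is judged (in metres and radians):
On the way, in this order (a step that is already met when the one before it is completed fails the run):
1. the bolt is parked in its side notch and let go (value of joint bolt above 0.03 m and value of joint knob above 0.01 m and distance between the grasp point and knob_grip above 0.06 m), for 0.3 s.
2. with the bolt still parked, every dish lies in a nest under the hood and an empty nest stands in the opening (value of joint bolt above 0.03 m and value of joint knob above 0.01 m and horizontal distance between any of nest_0, nest_1, nest_2, nest_3, nest_4 and opening below 0.006 m and (horizontal distance between dish_1 and nest_0 below 0.008 m or horizontal distance between dish_1 and nest_1 below 0.008 m or horizontal distance between dish_1 and nest_2 below 0.008 m or horizontal distance between dish_1 and nest_3 below 0.008 m or horizontal distance between dish_1 and nest_4 below 0.008 m) and z of dish_1 in the frame of station between 0.036 and 0.045 m and angle between the z axis of each of dish_1, dish_2, dish_3, dish_4 and the z axis of station, either way round below 0.08 rad and horizontal distance between each of dish_1, dish_2, dish_3, dish_4 and opening above 0.07 m and linear speed of each of dish_1, dish_2, dish_3, dish_4 below 0.02 m/s and (horizontal distance between dish_2 and nest_0 below 0.008 m or horizontal distance between dish_2 and nest_1 below 0.008 m or horizontal distance between dish_2 and nest_2 below 0.008 m or horizontal distance between dish_2 and nest_3 below 0.008 m or horizontal distance between dish_2 and nest_4 below 0.008 m) and z of dish_2 in the frame of station between 0.036 and 0.045 m and (horizontal distance between dish_3 and nest_0 below 0.008 m or horizontal distance between dish_3 and nest_1 below 0.008 m or horizontal distance between dish_3 and nest_2 below 0.008 m or horizontal distance between dish_3 and nest_3 below 0.008 m or horizontal distance between dish_3 and nest_4 below 0.008 m) and z of dish_3 in the frame of station between 0.036 and 0.045 m and (horizontal distance between dish_4 and nest_0 below 0.008 m or horizontal distance between dish_4 and nest_1 below 0.008 m or horizontal distance between dish_4 and nest_2 below 0.008 m or horizontal distance between dish_4 and nest_3 below 0.008 m or horizontal distance between dish_4 and nest_4 below 0.008 m) and z of dish_4 in the frame of station between 0.036 and 0.045 m), for 0.3 s.
At the end, for the whole second after the job is handed in: the bolt is home (within 4 mm) in its straight slot, a nest stands within 6 mm of the opening's point, and every dish lies flat and still in a nest (within 8 mm of its centre, within 0.08 rad), none in the opening (over 70 mm from it) (value of joint bolt below 0.004 m and value of joint knob below 0.006 m and horizontal distance between any of nest_0, nest_1, nest_2, nest_3, nest_4 and opening below 0.006 m and (horizontal distance between dish_1 and nest_0 below 0.008 m or horizontal distance between dish_1 and nest_1 below 0.008 m or horizontal distance between dish_1 and nest_2 below 0.008 m or horizontal distance between dish_1 and nest_3 below 0.008 m or horizontal distance between dish_1 and nest_4 below 0.008 m) and z of dish_1 in the frame of station between 0.036 and 0.045 m and angle between the z axis of each of dish_1, dish_2, dish_3, dish_4 and the z axis of station, either way round below 0.08 rad and horizontal distance between each of dish_1, dish_2, dish_3, dish_4 and opening above 0.07 m and linear speed of each of dish_1, dish_2, dish_3, dish_4 below 0.02 m/s and (horizontal distance between dish_2 and nest_0 below 0.008 m or horizontal distance between dish_2 and nest_1 below 0.008 m or horizontal distance between dish_2 and nest_2 below 0.008 m or horizontal distance between dish_2 and nest_3 below 0.008 m or horizontal distance between dish_2 and nest_4 below 0.008 m) and z of dish_2 in the frame of station between 0.036 and 0.045 m and (horizontal distance between dish_3 and nest_0 below 0.008 m or horizontal distance between dish_3 and nest_1 below 0.008 m or horizontal distance between dish_3 and nest_2 below 0.008 m or horizontal distance between dish_3 and nest_3 below 0.008 m or horizontal distance between dish_3 and nest_4 below 0.008 m) and z of dish_3 in the frame of station between 0.036 and 0.045 m and (horizontal distance between dish_4 and nest_0 below 0.008 m or horizontal distance between dish_4 and nest_1 below 0.008 m or horizontal distance between dish_4 and nest_2 below 0.008 m or horizontal distance between dish_4 and nest_3 below 0.008 m or horizontal distance between dish_4 and nest_4 below 0.008 m) and z of dish_4 in the frame of station between 0.036 and 0.045 m); the robot touches nothing.
It fails at once if a bystander (timer, packet, marker, notepad, tape roll, specimen cup) is pushed more than 4 cm (distance of any of timer, slide_packet, marker_red, notepad, tape_roll, specimen_cup from where it was at the start of the episode above 0.04 m).
Of dish_1, dish_2, dish_3, dish_4 only 3 to 4 are there at a start; the rules pass over those that are not, and their reading is None.
At some moment in a run one of dish_1, dish_2, dish_3, dish_4 may be knocked a few centimetres aside while the robot is not near it.
Once in a run the grip may slacken for a moment while it holds something.
It also fails if it takes over 210 s, if anything falls off the work surface, if the arm or the gripper's body presses on something with over 40 N, if the wrist force passes 120 N, or if a joint passes its speed limit or range.

### The arm

A 6-joint arm with a two-finger parallel gripper is mounted at the origin on a cart in front of the work surface, level with it; the furniture and walls round the work are solid. World frame = base frame: x ahead of the robot, y to its left, z up, the work surface at z = 0. Lengths are in m, angles in degrees, forces in N, time in s.
With the tool pointing down it reaches from about 0.3 to 0.75 m from the base axis. Payload 8.5 kg.
Tool frame: the origin (TCP) lies on the centre line of the jaws, within the pads' length; the fingertips stand 14 mm ahead of it and the grasp point (between the pads) lies 5 mm behind it; z points along the fingers, x is the direction in which the jaws open and shut, and the axes are right-handed (so a half turn about z gives the same grasp; the last joint's range is limited). The gripper opens to 85 mm and grips with 20 to 120 N. Pads are 22 mm wide; open, the fingers measure 114 mm over their backs; the gripper's body (76 mm by 85 mm) begins 54 mm behind the grasp point. The pads swing forward as they close: fully open they stand 13 mm farther back than shut.
Start: joints at [-86.362, 21.807, 74.336, -0, 83.858, -12.336], TCP at [0.151, -0.529, 0.245] pointing down, gripper open.
Joint ranges: [-178.18, 178.18], [-50.72, 133.34], [12.68, 142.11], [-81.47, 261.47], [9.98, 163.14], [-165.26, 165.26]. Speed limits (degrees/s): [136.94, 136.94, 180, 180, 180, 180].

### API

Orientations are given as a 3x3 rotation matrix whose columns are the frame's x, y, z axes.
In Python, from rig import * gives the robot as it stands.
- The arm moves only by the shell command python3 -m crank 'ROWS' [FORCE]. ROWS is JSON, one flat list of numbers, 7 for each row, row after row: the turn, a rotation vector about the world's x, y, z in rad, then the shift along the world's x, y, z in m, then the opening in per cent of the stroke, from 0 (shut) to 100 (fully open). A call has 1 to 20 rows; each row shifts and turns the commanded pose from where the row before left it; what a row does not reach is not made up. A row lasts 1/10 s, in which the tool goes at most 50 mm and 8.59 degrees, less where a joint would pass 70% of its speed; a pose out of reach is approached as far as the arm can. A call is refused whole if a number of a shift passes 0.05 or a number of a turn 0.15, either way. A call with a gripper value outside its range is refused whole. The fingers move at their own pace and stop on an object; FORCE is the grip in N (left out, the last holds). Time passes only in rows, so rows that do not move let the fingers close. It gives the time, the measured TCP pose, the force and the opening at its end, in the units of the state.
- observe(): the state, without advancing time (a new reading comes with each control period).
- get_image(name): name is "scene" or "side" or "wrist"; returns a dict with "frame" (420x560x3 uint8, red, green, blue), "fov_y" (degrees; the focal length in pixels is half the picture's height over the tangent of half this angle, whatever the lens; pixels are square), "cx", "cy" (the principal point, pixels), "world_to_cam" (4x4, takes a point from world to camera coordinates). Camera axes: x right, y up, looking along -z (the intrinsics and any distortion apply to the point x, -y, -z); pixel columns grow to the right and rows downward; lengths in m; the calibration is good to about 2 mm. A picture is of the moment at which its call begins. There is no depth.
- close_job(): hands the job in, once; it reports no verdict.
The state is a dict: "time_s": time; "q": joint angles; "qvel": joint speeds; "joint_efforts": joint torques, N m; "position": TCP position; "tool_rot": TCP orientation; "ft_force": force on the tool from outside, world axes, zero at the start; "wrist_torque": the same for the moment, N m; "grip_width": finger opening in m.
Only numpy, scipy, OpenCV 4.12 (cv2) and the standard library are available. Lean on these libraries where they do the work, as an engineer would, in place of code of your own. Each camera call takes 0.05 s, during which the arm holds its last target. There are 200 camera calls.

## Working session

There is one attempt and no reset: what is moved stays moved. The work goes in short steps, Python scripts to look and compute and a shell command to move; the robot and the scene stay as the last step left them, time stands still between calls to the robot, and variables do not carry over. Pictures are saved under pics/ and viewed, about 12 in all and at most 16, crops included, and the job is handed in when it is done.

```bash
ls; mkdir -p pics
cat > h.py <<'E'
from rig import *
import numpy as np, cv2
def shot(name,fn=None):
    d=get_image(name)
    if fn: cv2.imwrite('pics/'+fn,cv2.cvtColor(d['frame'],cv2.COLOR_RGB2BGR))
    return d
def ray(d,u,v):
    f=d['frame'].shape[0]/2/np.tan(np.radians(d['fov_y'])/2)
    M=d['world_to_cam'];R=M[:3,:3];c=-R.T@M[:3,3]
    return c,R.T@np.array([(u-d['cx'])/f,-(v-d['cy'])/f,-1.])
def onz(d,u,v,z):
    c,r=ray(d,u,v);return c+r*(z-c[2])/r[2]
def proj(d,p):
    f=d['frame'].shape[0]/2/np.tan(np.radians(d['fov_y'])/2)
    q=d['world_to_cam']@np.append(p,1.);return d['cx']+f*q[0]/-q[2],d['cy']-f*q[1]/-q[2]
E
python3 - <<'E'
from h import *
for n in['scene','side','wrist']:
    d=shot(n,n+'0.png');print(n,d['fov_y'],d['cx'],d['cy'],(ray(d,280,210)[0]).round(3),[k for k in d if k!='frame'])
print(observe())
E
```

```text
pics
scene 48.91021060726095 278.44318556694174 211.63057110023937 [-0.309  0.563  1.042] ['fov_y', 'cx', 'cy', 'world_to_cam']
side 55.34087570880888 273.8418286646175 206.1045022023004 [ 0.342 -1.051  0.653] ['fov_y', 'cx', 'cy', 'world_to_cam']
wrist 69.42666331988629 278.42285123436443 206.76564776112744 [ 0.217 -0.508  0.374] ['fov_y', 'cx', 'cy', 'world_to_cam']
{'time_s': 0.15, 'q': array([-8.63637487e+01,  2.18335741e+01,  7.43716657e+01, -9.08205182e-05,
        8.38579614e+01, -1.23335707e+01]), 'qvel': array([ 0.06391353, -0.08881793, -0.10075447, -0.02799483,  0.00876156,
       -0.01259556]), 'joint_efforts': array([ 3.01234293e-03, -4.48622954e+01, -2.31342673e+01, -9.00154328e-05,
        3.82824917e-03, -1.48838279e-05]), 'position': array([ 0.15132679, -0.52856331,  0.24485832]), 'tool_rot': array([[ 2.75131141e-01, -9.61406704e-01, -7.15316985e-05],
       [-9.61406102e-01, -2.75131050e-01,  1.10074916e-03],
       [-1.07794822e-03, -2.34079362e-04, -9.99999392e-01]]), 'ft_force': array([-0.3154258 , -0.39805003,  0.51360875]), 'wrist_torque': array([0.01376801, 0.02659913, 0.03404941]), 'grip_width': 0.08544020927148764}
```

View pics/scene0.png

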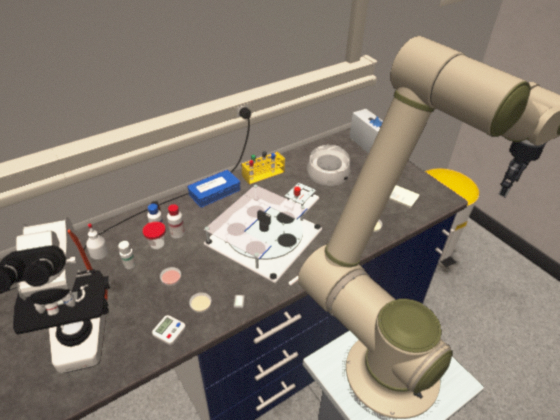

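View pics/side0.png

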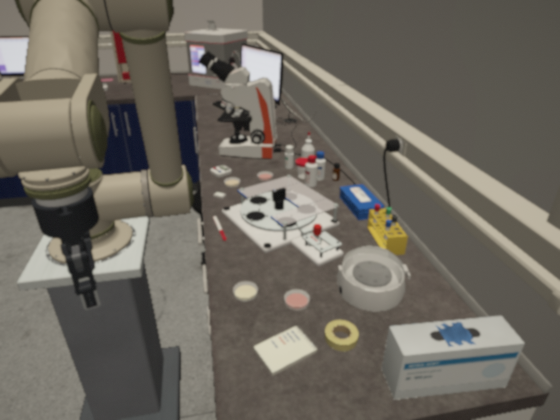

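The scene view shows pink (170,276) and cream (200,302) dishes, with the station's hub at (264,220) and knob at (297,191). The side view adds beige (245,291) and pink (297,299), so there are 4 dishes.

Run:
```python
from h import *
S=shot('scene');D=shot('side')
for n,d,u,v,z in [('pink',S,170,275,.014),('cream',S,200,301,.014),('beige',D,245,290,.014),('pink2',D,297,298,.014),('pinkD',D,265,175,.014),('creamD',D,232,182,.014),('knobS',S,297,190,.07),('knobD',D,317.5,229,.07),('hubS',S,264,213,.1),('hubD',D,279,194,.1),
 ('tape',D,341,334,.019),('pad',D,285,349,.013),('timer',S,168,329,.019),('packet',S,239,300,.009),('cup',S,154,230,.068),('marker',D,219,228,.01),
 ('cornB S',S,258,186,.016),('cornL S',S,207,238,.016),('cornF S',S,275,277,.016),('cornD r',D,290,178,.016)]:
    print(n,onz(d,u,v,z).round(3))
for n,d,(x0,x1,y0,y1) in[('s',S,(190,340,170,290)),('d',D,(205,355,160,270))]:
    c=cv2.resize(d['frame'][y0:y1,x0:x1],None,fx=5,fy=5,interpolation=cv2.INTER_CUBIC)
    cv2.imwrite(f'pics/c_{n}.png',cv2.cvtColor(c,cv2.COLOR_RGB2BGR))
```

```text
pink [0.563 0.329 0.014]
cream [0.435 0.298 0.014]
beige [ 0.409 -0.316  0.014]
pink2 [ 0.524 -0.367  0.014]
pinkD [0.564 0.316 0.014]
creamD [0.435 0.279 0.014]
knobS [ 0.624 -0.158  0.07 ]
knobD [ 0.626 -0.174  0.07 ]
hubS [0.56  0.012 0.1  ]
hubD [ 0.553 -0.009  0.1  ]
tape [ 0.586 -0.494  0.019]
pad [ 0.466 -0.505  0.013]
timer [0.397 0.408 0.019]
packet [0.383 0.206 0.009]
cup [0.704 0.309 0.068]
marker [ 0.367 -0.021  0.01 ]
cornB S [ 0.767 -0.096  0.016]
cornL S [0.636 0.172 0.016]
cornF S [0.392 0.082 0.016]
cornD r [0.651 0.268 0.016]
```

View pics/c_s.png

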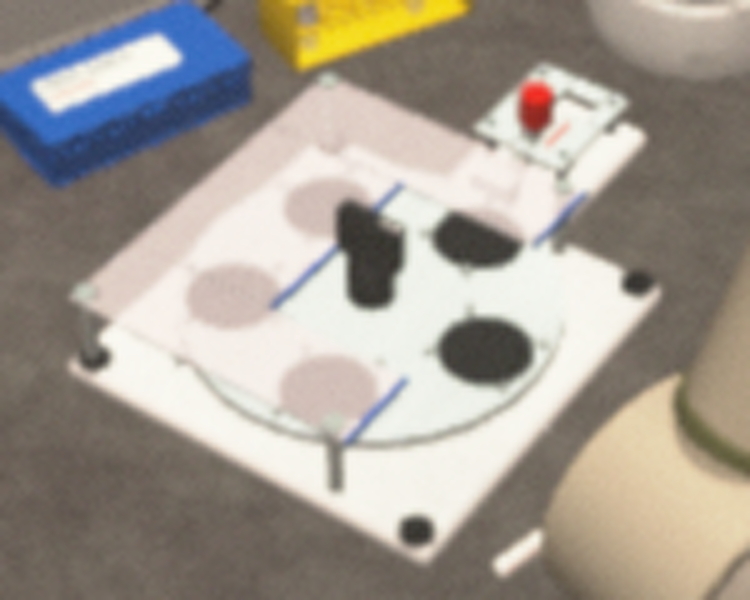

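View pics/wrist0.png

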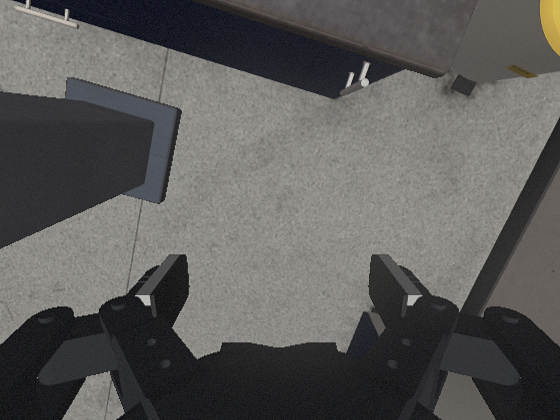

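The crop gives the station yaw as about 20°, axis ≈ (0.557,0.0), knob ≈ (0.625,-0.166), open front towards the robot. I'll move to a wrist view above the station.

```bash
python3 -m crank '[0,0,0.006,0.029,0.037,0.005,100,0,0,0.006,0.029,0.037,0.005,100,0,0,0.006,0.029,0.037,0.005,100,0,0,0.006,0.029,0.037,0.005,100,0,0,0.006,0.029,0.037,0.005,100,0,0,0.006,0.029,0.037,0.005,100,0,0,0.006,0.029,0.037,0.005,100,0,0,0.006,0.029,0.037,0.005,100,0,0,0.006,0.029,0.037,0.005,100,0,0,0.006,0.029,0.037,0.005,100,0,0,0.006,0.029,0.037,0.005,100,0,0,0.006,0.029,0.037,0.005,100,0,0,0,0,0,0,100,0,0,0,0,0,0,100]' 60
python3 - <<'E'
from h import *
d=shot('wrist','w1.png');S=observe();print(S['position'],S['tool_rot'].round(3),S['q'].round(1))
E
```

```text
time_s: 1.65
position: [0.4995, -0.0841, 0.305]
tool_rot: [[0.346, -0.938, -0.001], [-0.938, -0.346, -0.0], [-0.0, 0.001, -1.0]]
ft_force: [-0.3, -0.2, 0.2]
grip_width: 0.0855
[ 0.4990775  -0.08489869  0.30504525] [[ 0.344 -0.939 -0.001]
 [-0.939 -0.344 -0.   ]
 [-0.     0.001 -1.   ]] [-23.1  15.2  74.3  -0.   90.6  46.8]
```

View pics/w1.png

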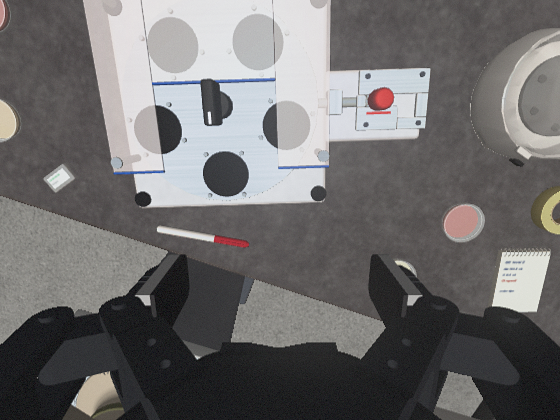

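The wrist view shows nest 0 at (226,173), the hub bar with its white mark at (209,117), the knob at (381,98), pink dish at (463,222) and the notepad edge. Next I measure these.

```bash
cat >> h.py <<'E'
def blob(m,x0,x1,y0,y1):
    k=np.zeros(m.shape,np.uint8);k[y0:y1,x0:x1]=m[y0:y1,x0:x1]
    cs,_=cv2.findContours(k,cv2.RETR_EXTERNAL,cv2.CHAIN_APPROX_NONE)
    c=max(cs,key=cv2.contourArea);return cv2.fitEllipse(cv2.convexHull(c)) ,c
E
python3 - <<'E'
from h import *
d=shot('wrist');f=d['frame'];hsv=cv2.cvtColor(f,cv2.COLOR_RGB2HSV)
dark=(f.max(2)<75).astype(np.uint8)
e,_=blob(dark,195,255,145,203);print('nest0',e,onz(d,*e[0],.040))
e2,_=blob(dark,130,160,185,212);e3,_=blob(dark,300,335,180,205);print('feet',e2,e3)
a=onz(d,*e2[0],.016);b=onz(d,*e3[0],.016);print(a,b,np.linalg.norm(a-b),np.degrees(np.arctan2(*(b-a)[1::-1])))
red=((hsv[...,1]>150)&((hsv[...,0]<10)|(hsv[...,0]>170))).astype(np.uint8)
e4,c=blob(red,360,410,80,112);print('knob',e4,onz(d,*e4[0],.070))
pk=((hsv[...,1]>60)&((hsv[...,0]<12)|(hsv[...,0]>170))).astype(np.uint8)
e5,_=blob(pk,435,490,195,250);print('pink',e5,onz(d,*e5[0],.012))
print('bar ends top',onz(d,206,82,.106),onz(d,209,124,.106), 'post tops',onz(d,117,163,.07),onz(d,323,157,.07))
# nest0 - using neighbours
th=np.radians(np.degrees(np.arctan2(*(b-a)[1::-1]))+90);X=np.array([np.cos(th),np.sin(th),0]);Y=np.array([-X[1],X[0],0])
ax=onz(d,*e[0],.040)+.085*X;print('yaw',np.degrees(th),'axis',ax,'knobpred',ax-.19*Y)
E
```

```text
nest0 ((224.67819213867188, 173.2318115234375), (42.929725646972656, 45.153297424316406), 127.59761047363281) [ 0.47923227 -0.01585323  0.04      ]
feet ((141.68145751953125, 198.6151123046875), (13.916631698608398, 16.31405258178711), 99.71931457519531) ((317.9739074707031, 192.70404052734375), (13.77718448638916, 15.035097122192383), 87.39851379394531)
[0.39885814 0.08673312 0.016     ] [ 0.49291776 -0.14527799  0.016     ] 0.2503524815290413 -67.93187603171143
knob ((383.4930114746094, 96.67223358154297), (16.803972244262695, 18.50416374206543), 28.543664932250977) [ 0.63083356 -0.16196616  0.07      ]
pink ((460.8058166503906, 220.49533081054688), (27.553760528564453, 35.01194381713867), 49.45454406738281) [ 0.52542723 -0.35809795  0.012     ]
bar ends top [0.57537806 0.02212182 0.106     ] [0.53720511 0.00760733 0.106     ] post tops [0.45311413 0.10568238 0.07      ] [ 0.54455473 -0.12345964  0.07      ]
yaw 22.068123968288575 axis [0.55800498 0.01608202 0.04      ] knobpred [ 0.62938964 -0.15999817  0.04      ]
```

Consistent (predicted vs measured knob within 2 mm, foot spacing 250 mm): yaw 22°, axis (0.558,0.016), knob (0.630,-0.161). Going to the knob.

```bash
python3 -m crank '[0,0,0.008,0.0325,-0.019,-0.025,60,0,0,0.008,0.0325,-0.019,-0.025,60,0,0,0.008,0.0325,-0.019,-0.025,60,0,0,0.007,0.0325,-0.019,-0.025,60,0,0,0,0,0,-0.03,60,0,0,0,0,0,-0.03,60,0,0,0,0,0,-0.03,60,0,0,0,0,0,-0.03,60,0,0,0,0,0,-0.021,60,0,0,0,0,0,0,60,0,0,0,0,0,0,60,0,0,0,0,0,0,15,0,0,0,0,0,0,15,0,0,0,0,0,0,15,0,0,0,0,0,0,15,0,0,0,0,0,0,15,0,0,0,0,0,0,15]' 60
```

```text
time_s: 3.45
position: [0.6299, -0.1614, 0.0659]
tool_rot: [[0.373, -0.928, 0.002], [-0.928, -0.373, -0.002], [0.003, -0.002, -1.0]]
ft_force: [0.3, -2.2, 6.7]
grip_width: 0.0228
```

```bash
python3 -m crank '[0,0,0,0.00275,-0.0068,0,15,0,0,0,0.00275,-0.0068,0,15,0,0,0,0.00275,-0.0068,0,15,0,0,0,0.00275,-0.0068,0,15,0,0,0,0.00275,-0.0068,0,15,0,0,0,0.00275,-0.0068,0,15,0,0,0,0,0,0,15,0,0,0,0,0,0,15]' 60
python3 - <<'E'
from h import *
d=shot('wrist','w2.png')
E
```

```text
time_s: 4.25
position: [0.6458, -0.2006, 0.0657]
tool_rot: [[0.373, -0.928, 0.0], [-0.928, -0.373, 0.001], [-0.001, -0.001, -1.0]]
ft_force: [-4.1, 5.5, 7.8]
grip_width: 0.0232
```

View pics/w2.png

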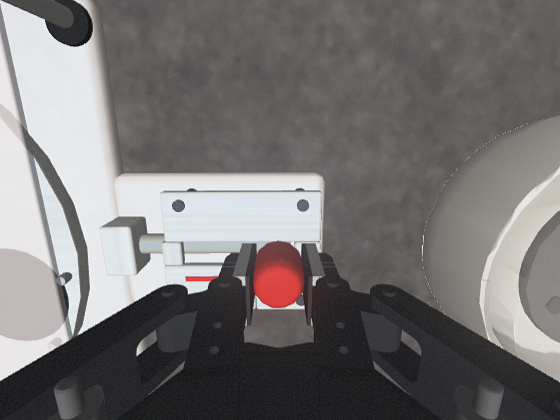

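The knob is between the pads at (278,273), pulled about 42 mm with the spring at 6.6 N. I'll step it sideways and ease it back.

```bash
python3 -m crank '[0,0,0,-0.0037,-0.0015,0,15,0,0,0,-0.0037,-0.0015,0,15,0,0,0,-0.0037,-0.0015,0,15,0,0,0,-0.0037,-0.0015,0,15,0,0,0,0,0,0,15,0,0,0,0,0,0,15,0,0,0,-0.0015,0.0037,0,15,0,0,0,-0.0015,0.0037,0,15,0,0,0,0,0,0,15,0,0,0,0,0,0,15]' 60
```

```text
time_s: 5.3
position: [0.6282, -0.1989, 0.0657]
tool_rot: [[0.373, -0.928, 0.001], [-0.928, -0.373, 0.001], [-0.001, -0.001, -1.0]]
ft_force: [-2.7, 5.4, 7.2]
grip_width: 0.0228
```

```bash
python3 -m crank '[0,0,0,0,0,0,45,0,0,0,0,0,0,60,0,0,0,0,0,0,60,0,0,0,0,0,0,60,0,0,0,0,0,0.03,60,0,0,0,0,0,0.045,60,0,0,0,0,0,0.045,100,0,0,0,-0.03,-0.023,0.01,100,0,0,0,-0.03,-0.023,0.01,100,0,0,0,-0.03,-0.023,0.01,100,0,0,0,-0.03,-0.023,0.01,100,0,0,0,-0.03,-0.023,0.01,100,0,0,0,-0.03,-0.023,0.01,100,0,0,0,-0.03,-0.023,0.01,100,0,0,0,0,0,0,100,0,0,0,0,0,0,100]'
python3 - <<'E'
from h import *
d=shot('wrist','w3.png')
E
```

```text
time_s: 6.9
position: [0.4177, -0.3615, 0.2544]
tool_rot: [[0.371, -0.929, 0.0], [-0.929, -0.371, -0.0], [0.0, -0.0, -1.0]]
ft_force: [0.5, 0.4, -0.2]
grip_width: 0.0853
```

View pics/w3.png

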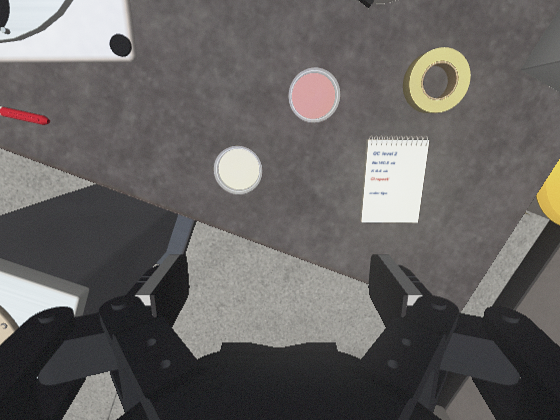

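Beige dish is at (238,170), pink at (314,95), with notepad and tape to the right, clear of both. Next: measure both dishes.

```bash
cat >> h.py <<'E'
def dish(d,u,v,z=.010,r=38):
    g=d['frame'].max(2);u,v=int(u),int(v)
    e,c=blob((g>125).astype(np.uint8),max(u-r,0),u+r,max(v-r,0),v+r)
    p=onz(d,*e[0],z);q=onz(d,e[0][0]+max(e[1])/2,e[0][1],z)
    return p[:2].round(4),'px',np.round(e[0],1),'axes',np.round(e[1],1),'diam',2*np.linalg.norm(p-q).round(4)
E
python3 - <<'E'
from h import *
d=shot('wrist');print(dish(d,238,170));print(dish(d,314,95));print(observe()['position'])
E
```

```text
(array([ 0.4107, -0.3086]), 'px', array([237.9, 170.2]), 'axes', array([47.8, 49.6]), 'diam', np.float64(0.0614))
(array([ 0.5259, -0.3614]), 'px', array([314.5,  95.2]), 'axes', array([51.7, 55.6]), 'diam', np.float64(0.0644))
[ 0.4185182  -0.36056458  0.25395524]
```

```bash
python3 -m crank '[0,0,0,-0.004,0.026,-0.03,100,0,0,0,-0.004,0.026,-0.03,100,0,0,0,0,0,-0.045,100,0,0,0,0,0,-0.045,100,0,0,0,0,0,-0.045,100,0,0,0,0,0,-0.03,100,0,0,0,0,0,-0.016,100,0,0,0,0,0,0,100,0,0,0,0,0,0,100,0,0,0,0,0,0,55,0,0,0,0,0,0,55,0,0,0,0,0,0,55,0,0,0,0,0,0,55,0,0,0,0,0,0,55]' 40
python3 -m crank '[0,0,0,0,0,0.01,55,0,0,0,0,0,0.03,55,0,0,0,0,0,0.045,55,0,0,0,0,0,0.045,55,0,0,0,0,0,0,55]'
```

```text
time_s: 8.4
position: [0.4106, -0.3094, 0.0148]
tool_rot: [[0.373, -0.928, 0.002], [-0.928, -0.373, -0.002], [0.002, -0.001, -1.0]]
ft_force: [-0.2, 2.0, 8.2]
grip_width: 0.0572
time_s: 8.9
position: [0.4117, -0.3109, 0.1497]
tool_rot: [[0.373, -0.928, 0.008], [-0.928, -0.373, -0.009], [0.011, -0.004, -1.0]]
ft_force: [0.0, -0.3, -0.5]
grip_width: 0.0572
```

Dish 1 gripped (57 mm). Carrying it to the opening.

```bash
python3 -m crank '[0,0,0,0.0085,0.0365,0,55,0,0,0,0.0085,0.0365,0,55,0,0,0,0.0085,0.0365,0,55,0,0,0,0.0085,0.0365,0,55,0,0,0,0.0085,0.0365,0,55,0,0,0,0.0085,0.0365,0,55,0,0,0,0.0085,0.0365,0,55,0,0,0,0.0085,0.0365,-0.02,55,0,0,0,0,0,-0.02,55,0,0,0,0,0,0,55,0,0,0,0,0,0,55]'
python3 - <<'E'
from h import *
d=shot('wrist','w4.png');S=observe();print(S['position'],S['grip_width'])
print(onz(d,280,273,.11), proj(d,(.479,-.016,.04)))
E
```

```text
time_s: 10.0
position: [0.4781, -0.0175, 0.1038]
tool_rot: [[0.372, -0.928, -0.0], [-0.928, -0.372, -0.0], [0.0, 0.0, -1.0]]
ft_force: [-0.1, 0.2, -0.2]
grip_width: 0.0573
[ 0.47835574 -0.01778758  0.10419218] 0.05759351379089009
[ 0.48186865 -0.01539382  0.11      ] (np.float64(278.70417461433584), np.float64(227.14163430852832))
```

View pics/w4.png

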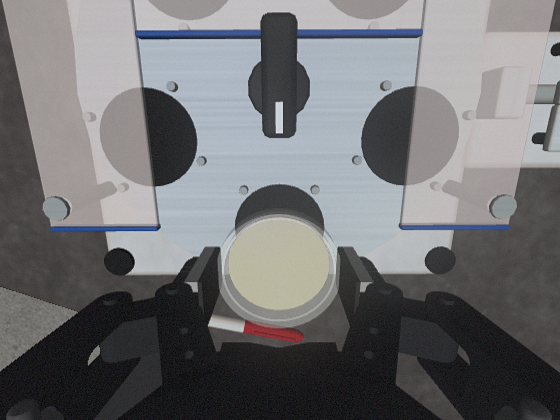

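The view is well aligned: dish at (280,262), nest 0 behind it, side nests at (149,136) and (410,136), bar symmetric. I'll cross-check the radial target from the side nests.

Run:
```python
from h import *
d=shot('wrist');g=d['frame'].max(2)
dark=(g<80).astype(np.uint8)
m=((g<140)).astype(np.uint8)
for a in[(95,205,80,190),(355,465,80,190)]:
    pass
p=[]
for u,v in[(149,136),(410,136)]:
    e,_=blob(m,u-56,u+56,v-54,v+54);q=onz(d,*e[0],.040);p.append(q);print(e,q)
mid=(p[0]+p[1])/2;Y=(p[0]-p[1]);print('sep',np.linalg.norm(Y),'exp',2*.085*np.sin(np.radians(72)));Y/=np.linalg.norm(Y);X=np.array([Y[1],-Y[0],0])
print('yaw',np.degrees(np.arctan2(X[1],X[0])),'axis',mid+.02627*X,'opening',mid-.05873*X)
print('bar',onz(d,279,12,.106),onz(d,279,137,.106))
```

```text
((161.3896026611328, 136.91986083984375), (64.42797088623047, 103.43549346923828), 168.33700561523438) [0.50720995 0.07338628 0.04      ]
((395.3690490722656, 135.7433624267578), (66.71334838867188, 102.20529174804688), 10.94117546081543) [ 0.5618977  -0.06140419  0.04      ]
sep 0.14546209475687968 exp 0.16167960777017612
yaw 22.083580817119262 axis [0.55889656 0.01586748 0.04      ] opening [ 0.48013247 -0.01608901  0.04      ]
bar [0.57881693 0.02348928 0.106     ] [0.53694305 0.00671216 0.106     ]
```

```bash
python3 -m crank '[0,0,0,0.0015,0.0015,-0.02,55,0,0,0,0,0,-0.018,55,0,0,0,0,0,-0.007,55,0,0,0,0,0,-0.003,55,0,0,0,0,0,0,55,0,0,0,0,0,0,55]'
```

```text
time_s: 10.7
position: [0.4799, -0.0159, 0.0561]
tool_rot: [[0.372, -0.928, 0.001], [-0.928, -0.372, -0.0], [0.001, -0.001, -1.0]]
ft_force: [-0.3, 0.1, -0.3]
grip_width: 0.0576
```

```bash
python3 -m crank '[0,0,0,0,0,0,72,0,0,0,0,0,0,80,0,0,0,0,0,0,95,0,0,0,0,0,0,100,0,0,0,0,0,0,100,0,0,0,0,0,0.02,100,0,0,0,0,0,0.04,100,0,0,0,0,0,0.045,100,0,0,0,0,0,0.03,100,0,0,0,0,0,0,100,0,0,0,0,0,0,100]'
python3 - <<'E'
from h import *
d=shot('wrist','w5.png');S=observe();print(S['position'])
print(onz(d,280,180,.05),proj(d,(.480,-.016,.05)),dish(d,*proj(d,(.480,-.016,.05)),z=.05,r=50))
E
```

```text
time_s: 11.8
position: [0.4794, -0.0156, 0.1903]
tool_rot: [[0.373, -0.928, 0.0], [-0.928, -0.373, -0.0], [0.0, -0.0, -1.0]]
ft_force: [-0.4, 0.5, -0.4]
grip_width: 0.0853
[ 0.47907431 -0.01551256  0.18950208]
[ 0.49754395 -0.00858999  0.05      ] (np.float64(280.34872042603826), np.float64(200.5015319878336)) (array([ 0.4853, -0.0105]), 'px', array([277. , 193.1]), 'axes', array([ 88.1, 474.4]), 'diam', np.float64(0.4322))
```

View pics/w5.png

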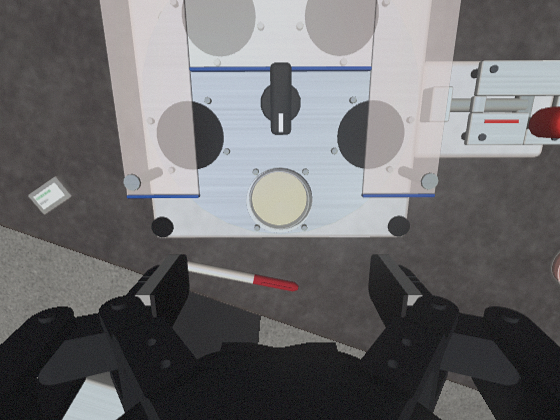

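Dish 1 sits in its nest between the four pins at (280,198), and the knob is parked in the side notch at (548,122). Gripping the hub next.

```bash
python3 -m crank '[0,0,0,0.0263,0.0104,0,50,0,0,0,0.0263,0.0104,0,50,0,0,0,0.0264,0.0104,-0.02,50,0,0,0,0,0,-0.04,50,0,0,0,0,0,-0.04,50,0,0,0,0,0,0,50,0,0,0,0,0,0,8,0,0,0,0,0,0,8,0,0,0,0,0,0,8,0,0,0,0,0,0,8,0,0,0,0,0,0,8]' 60
```

```text
time_s: 12.95
position: [0.5595, 0.0151, 0.0921]
tool_rot: [[0.372, -0.928, 0.004], [-0.928, -0.372, -0.001], [0.002, -0.003, -1.0]]
ft_force: [0.2, -2.8, 6.9]
grip_width: 0.0127
```

```bash
python3 -m crank '[0,0,0.1047,0,0,0,8,0,0,0.1047,0,0,0,8,0,0,0.1047,0,0,0,8,0,0,0.1047,0,0,0,8,0,0,0.1047,0,0,0,8,0,0,0.1047,0,0,0,8,0,0,0.1047,0,0,0,8,0,0,0.1047,0,0,0,8,0,0,0.1047,0,0,0,8,0,0,0.1047,0,0,0,8,0,0,0.1047,0,0,0,8,0,0,0.1047,0,0,0,8,0,0,0,0,0,0,8,0,0,0,0,0,0,8]'
```

```text
time_s: 14.35
position: [0.5567, 0.0168, 0.0921]
tool_rot: [[0.998, 0.068, -0.003], [0.068, -0.998, 0.002], [-0.003, -0.002, -1.0]]
ft_force: [-11.7, 6.1, 16.1]
grip_width: 0.0129
```

```bash
python3 -m crank '[0,0,0,0,0,0,30,0,0,0,0,0,0,50,0,0,0,0,0,0.03,50,0,0,0,0,0,0.045,50,0,0,0,0,0,0.045,50,0,0,-0.14,-0.0034,-0.037,0.01,100,0,0,-0.14,-0.0034,-0.037,0.01,100,0,0,-0.14,-0.0034,-0.037,0.01,100,0,0,-0.14,-0.0034,-0.037,0,100,0,0,-0.14,-0.0034,-0.037,0,100,0,0,-0.14,-0.0034,-0.037,0,100,0,0,-0.14,-0.0034,-0.037,0,100,0,0,-0.14,-0.0034,-0.037,0,100,0,0,-0.137,-0.0034,-0.037,0,100,0,0,0,-0.01,-0.035,0,100,0,0,0,-0.01,0,0,100,0,0,0,0,0,0,100]'
python3 - <<'E'
from h import *
d=shot('wrist','w6.png');print(proj(d,(.526,-.361,.01)));print(dish(d,*proj(d,(.526,-.361,.01)),r=60),observe()['position'],observe()['tool_rot'][:,0])
E
```

```text
time_s: 16.05
position: [0.507, -0.3529, 0.2402]
tool_rot: [[0.37, -0.929, -0.0], [-0.929, -0.37, 0.0], [-0.001, 0.0, -1.0]]
ft_force: [0.1, 1.0, -0.1]
grip_width: 0.0855
(np.float64(291.80495424563526), np.float64(170.13974020618224))
(array([ 0.5249, -0.3614]), 'px', array([291.7, 171.1]), 'axes', array([50.2, 50.6]), 'diam', np.float64(0.0602)) [ 0.507735   -0.35203885  0.2405164 ] [ 3.71674577e-01 -9.28363059e-01 -1.97878586e-04]
```

View pics/w6.png

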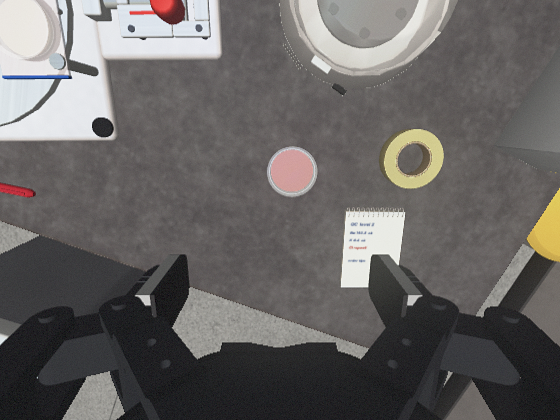

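Pink dish at (292,171), measured (0.525,-0.361), unmoved; tape and centrifuge clear. Grasping it.

```bash
python3 -m crank '[0,0,0,0.0088,-0.0045,-0.03,100,0,0,0,0.0087,-0.0045,-0.03,100,0,0,0,0,0,-0.045,100,0,0,0,0,0,-0.045,100,0,0,0,0,0,-0.045,100,0,0,0,0,0,-0.029,100,0,0,0,0,0,0,100,0,0,0,0,0,0,100,0,0,0,0,0,0,55,0,0,0,0,0,0,55,0,0,0,0,0,0,55,0,0,0,0,0,0,55,0,0,0,0,0,0,55,0,0,0,0,0,0,55]' 40
python3 -m crank '[0,0,0,0,0,0.01,55,0,0,0,0,0,0.03,55,0,0,0,0,0,0.045,55,0,0,0,0,0,0.045,55,0,0,0,-0.009,0.036,0,55,0,0,0,-0.009,0.036,0,55,0,0,0,0,0,0,55]'
```

```text
time_s: 17.5
position: [0.5263, -0.3619, 0.0188]
tool_rot: [[0.372, -0.928, 0.003], [-0.928, -0.372, -0.003], [0.003, -0.002, -1.0]]
ft_force: [-1.1, 3.0, 8.2]
grip_width: 0.0568
time_s: 18.2
position: [0.5066, -0.2858, 0.148]
tool_rot: [[0.374, -0.927, -0.0], [-0.927, -0.374, 0.001], [-0.001, -0.0, -1.0]]
ft_force: [-0.5, -0.2, -0.0]
grip_width: 0.0566
```

```bash
python3 -m crank '[0,0,0,-0.0038,0.0385,0,55,0,0,0,-0.0038,0.0385,0,55,0,0,0,-0.0038,0.0385,0,55,0,0,0,-0.0038,0.0385,0,55,0,0,0,-0.0038,0.0385,0,55,0,0,0,-0.0038,0.0385,0,55,0,0,0,-0.0038,0.0385,-0.02,55,0,0,0,0,0,-0.02,55,0,0,0,0,0,0,55,0,0,0,0,0,0,55]'
python3 - <<'E'
from h import *
d=shot('wrist','w7.png');S=observe();print(S['position'],S['grip_width'])
E
```

```text
time_s: 19.2
position: [0.4815, -0.0206, 0.1072]
tool_rot: [[0.372, -0.928, 0.001], [-0.928, -0.372, -0.0], [0.001, -0.001, -1.0]]
ft_force: [1.0, 0.0, 0.8]
grip_width: 0.0567
[ 0.4817079  -0.02084694  0.10744685] 0.05676676602283238
```

View pics/w7.png

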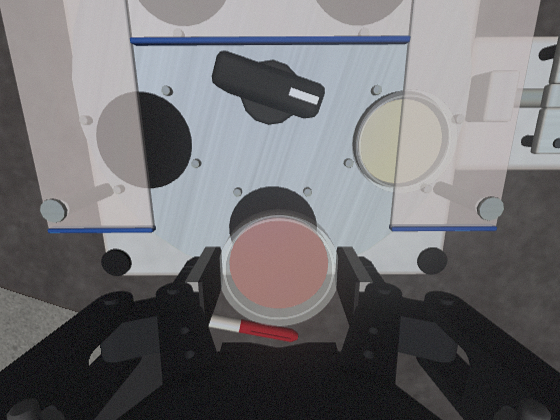

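The beige dish is seated in the nest that turned right (402,141), the pins sit at (238,191) and (307,191), and the held pink dish is 5 mm off in y. I'll correct and lower.

```bash
python3 -m crank '[0,0,0,-0.0017,0.0048,-0.015,55,0,0,0,0,0,-0.022,55,0,0,0,0,0,-0.009,55,0,0,0,0,0,-0.0025,55,0,0,0,0,0,0,55,0,0,0,0,0,0,55]'
python3 -m crank '[0,0,0,0,0,0,72,0,0,0,0,0,0,80,0,0,0,0,0,0,95,0,0,0,0,0,0,100,0,0,0,0,0,0,100,0,0,0,0,0,0.02,100,0,0,0,0,0,0.04,100,0,0,0,0,0,0.045,100,0,0,0,0,0,0.03,100,0,0,0,0,0,0,100,0,0,0,0,0,0,100]'
cat >> h.py <<'E'
def ndish(d,c=(.480,-.016),z=.05):
    "largest circle near nest in opening"
    u,v=proj(d,(*c,z));r=55;u0,v0=int(u-r),int(v-r)
    g=cv2.cvtColor(d['frame'],cv2.COLOR_RGB2GRAY)[v0:v0+2*r,u0:u0+2*r]
    C=cv2.HoughCircles(g,cv2.HOUGH_GRADIENT,1,60,param1=120,param2=15,minRadius=27,maxRadius=38)
    if C is None:return None
    x,y,R=C[0,0];return onz(d,x+u0,y+v0,z)[:2].round(4),(x+u0,y+v0,R),'pred',(round(u,1),round(v,1))
E
python3 - <<'E'
from h import *
d=shot('wrist','w8.png');print(ndish(d),ndish(d,z=.054));S=observe();print(S['position'])
E
```

```text
time_s: 19.85
position: [0.4799, -0.0159, 0.0589]
tool_rot: [[0.371, -0.928, 0.002], [-0.928, -0.371, -0.001], [0.002, -0.001, -1.0]]
ft_force: [-0.9, -1.3, 3.6]
grip_width: 0.057
time_s: 20.95
position: [0.479, -0.0151, 0.1928]
tool_rot: [[0.372, -0.928, 0.0], [-0.928, -0.372, -0.0], [0.0, -0.0, -1.0]]
ft_force: [-0.2, 0.2, -0.1]
grip_width: 0.0853
(array([ 0.4821, -0.0156]), (np.float32(281.5), np.float32(197.5), np.float32(30.7)), 'pred', (np.float64(281.0), np.float64(199.6))) (array([ 0.4829, -0.0152]), (np.float32(281.5), np.float32(197.5), np.float32(30.7)), 'pred', (np.float64(281.1), np.float64(200.7)))
[ 0.47867111 -0.01499262  0.19198523]
```

Dish 2 is seated (same pixel as dish 1). Second turn.

```bash
python3 -m crank '[0,0,0.14,0.0264,0.0103,0,50,0,0,0.14,0.0264,0.0103,0,50,0,0,0.14,0.0264,0.0103,0,50,0,0,0.14,0,0,0,50,0,0,0.14,0,0,0,50,0,0,0.14,0,0,0,50,0,0,0.14,0,0,0,50,0,0,0.14,0,0,0,50,0,0,0.137,0,0,-0.02,50,0,0,0,0,0,-0.04,50,0,0,0,0,0,-0.04,50,0,0,0,0,0,0,50,0,0,0,0,0,0,8,0,0,0,0,0,0,8,0,0,0,0,0,0,8,0,0,0,0,0,0,8,0,0,0,0,0,0,8]' 60
python3 -m crank '[0,0,0.1047,0,0,0,8,0,0,0.1047,0,0,0,8,0,0,0.1047,0,0,0,8,0,0,0.1047,0,0,0,8,0,0,0.1047,0,0,0,8,0,0,0.1047,0,0,0,8,0,0,0.1047,0,0,0,8,0,0,0.1047,0,0,0,8,0,0,0.1047,0,0,0,8,0,0,0.1047,0,0,0,8,0,0,0.1047,0,0,0,8,0,0,0.1047,0,0,0,8,0,0,0,0,0,0,8,0,0,0,0,0,0,8]'
```

```text
time_s: 22.7
position: [0.5568, 0.0156, 0.0943]
tool_rot: [[0.998, 0.068, -0.003], [0.068, -0.998, -0.001], [-0.003, 0.0, -1.0]]
ft_force: [-10.2, -2.4, 3.1]
grip_width: 0.0129
time_s: 24.1
position: [0.5555, 0.0145, 0.0943]
tool_rot: [[0.244, 0.97, -0.006], [0.97, -0.244, -0.003], [-0.004, -0.005, -1.0]]
ft_force: [-17.4, -10.0, 7.3]
grip_width: 0.0128
```

```bash
python3 -m crank '[0,0,0,0,0,0,30,0,0,0,0,0,0,50,0,0,0,0,0,0.03,50,0,0,0,0,0,0.045,50,0,0,0,0,0,0.045,50]'
python3 -m crank '[0,0,-0.14,-0.0064,0.013,0.005,100,0,0,-0.14,-0.0064,0.013,0.005,100,0,0,-0.14,-0.0064,0.013,0.005,100,0,0,-0.14,-0.0064,0.013,0.005,100,0,0,-0.14,-0.0064,0.013,0,100,0,0,-0.14,-0.0064,0.013,0,100,0,0,-0.14,-0.0064,0.013,0,100,0,0,-0.14,-0.0064,0.013,0,100,0,0,-0.14,-0.0064,0.013,0,100,0,0,-0.14,-0.0064,0.013,0,100,0,0,-0.14,-0.0064,0.013,0,100,0,0,-0.14,-0.0064,0.013,0,100,0,0,-0.14,-0.0064,0.013,0,100,0,0,-0.14,-0.0064,0.013,0,100,0,0,-0.14,-0.0064,0.013,0,100,0,0,-0.14,-0.0064,0.013,0,100,0,0,-0.14,-0.0064,0.013,0,100,0,0,-0.133,-0.0064,0.013,0,100,0,0,0,0,0,0,100,0,0,0,0,0,0,100]'
python3 - <<'E'
from h import *
d=shot('wrist','w9.png')
for p in[(.563,.322,.01),(.435,.288,.01)]:
    q=proj(d,p);print(q,dish(d,*q,r=50))
print(observe()['position'])
E
```

```text
time_s: 24.6
position: [0.5585, 0.0159, 0.2153]
tool_rot: [[0.244, 0.97, 0.001], [0.97, -0.244, -0.0], [0.0, 0.001, -1.0]]
ft_force: [0.9, 0.0, -0.4]
grip_width: 0.0427
time_s: 26.6
position: [0.4434, 0.2498, 0.2335]
tool_rot: [[0.377, -0.926, 0.002], [-0.926, -0.377, 0.0], [0.0, -0.002, -1.0]]
ft_force: [0.4, -0.9, -0.2]
grip_width: 0.0857
(np.float64(258.8003709350374), np.float64(55.645195308840414)) (array([0.5678, 0.3293]), 'px', array([254. ,  48.1]), 'axes', array([56.9, 63. ]), 'diam', np.float64(0.0664))
(np.float64(246.56924712689775), np.float64(178.13596305572594)) (array([0.437 , 0.2991]), 'px', array([238.3, 173. ]), 'axes', array([50.4, 52.2]), 'diam', np.float64(0.0612))
[0.4435338  0.24945993 0.23335091]
```

View pics/w9.png

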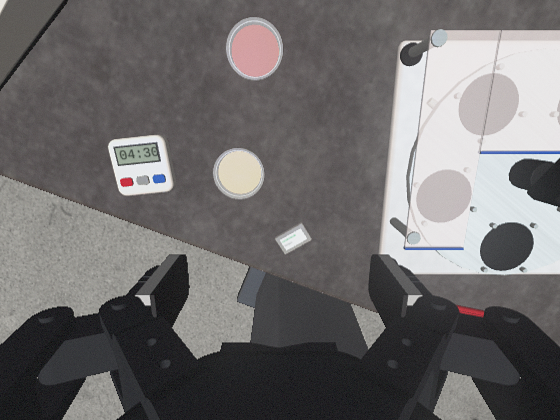

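Cream dish at (239,173) → (0.437,0.299); pink at (254,48) → (0.567,0.328). Timer and packet are clear of the jaws. Picking the cream dish.

```bash
python3 -m crank '[0,0,0,-0.003,0.025,-0.03,100,0,0,0,-0.0035,0.0245,-0.03,100,0,0,0,0,0,-0.045,100,0,0,0,0,0,-0.045,100,0,0,0,0,0,-0.045,100,0,0,0,0,0,-0.021,100,0,0,0,0,0,0,100,0,0,0,0,0,0,100,0,0,0,0,0,0,55,0,0,0,0,0,0,55,0,0,0,0,0,0,55,0,0,0,0,0,0,55,0,0,0,0,0,0,55,0,0,0,0,0,0,55]' 40
python3 -m crank '[0,0,0,0,0,0.01,55,0,0,0,0,0,0.03,55,0,0,0,0,0,0.045,55,0,0,0,0,0,0.045,55,0,0,0,0.0053,-0.039,0,55,0,0,0,0.0053,-0.039,0,55,0,0,0,0.0053,-0.039,0,55,0,0,0,0.0053,-0.039,0,55,0,0,0,0.0053,-0.039,0,55,0,0,0,0.0053,-0.039,0,55,0,0,0,0.0053,-0.039,0,55,0,0,0,0.0053,-0.039,-0.02,55,0,0,0,0,0,-0.02,55,0,0,0,0,0,0,55,0,0,0,0,0,0,55]'
python3 - <<'E'
from h import *
d=shot('wrist','w10.png');S=observe();print(S['position'],S['tool_rot'][:,0],S['grip_width'])
E
```

```text
time_s: 28.05
position: [0.4374, 0.2995, 0.0188]
tool_rot: [[0.373, -0.928, 0.003], [-0.928, -0.373, 0.001], [0.0, -0.003, -1.0]]
ft_force: [-1.2, -2.1, 10.8]
grip_width: 0.0572
time_s: 29.55
position: [0.4791, -0.0124, 0.1078]
tool_rot: [[0.373, -0.928, 0.0], [-0.928, -0.373, 0.0], [0.0, -0.0, -1.0]]
ft_force: [0.6, 0.0, 0.1]
grip_width: 0.0566
[ 0.47937054 -0.01222408  0.1080792 ] [ 3.73425350e-01 -9.27659780e-01  9.16249391e-04] 0.05659502222548977
```

View pics/w10.png

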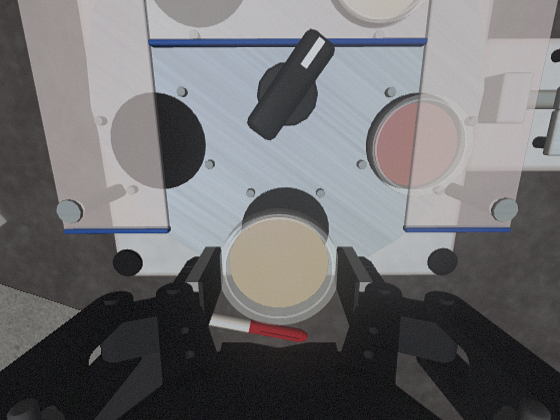

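Both loaded dishes are seated (pink at (417,142)). The pins' midpoint is at x=285.5 against dish 279, matching the computed 4 mm correction. Lowering.

```bash
python3 -m crank '[0,0,0,0.0006,-0.0038,-0.015,55,0,0,0,0,0,-0.022,55,0,0,0,0,0,-0.009,55,0,0,0,0,0,-0.003,55,0,0,0,0,0,0,55,0,0,0,0,0,0,55]'
python3 -m crank '[0,0,0,0,0,0,72,0,0,0,0,0,0,80,0,0,0,0,0,0,95,0,0,0,0,0,0,100,0,0,0,0,0,0,100,0,0,0,0,0,0.02,100,0,0,0,0,0,0.04,100,0,0,0,0,0,0.045,100,0,0,0,0,0,0.03,100,0,0,0,0,0,0,100,0,0,0,0,0,0,100]'
python3 - <<'E'
from h import *
d=shot('wrist','w11.png');print(ndish(d),ndish(d,z=.054));S=observe();print(S['position'])
E
```

```text
time_s: 30.2
position: [0.4801, -0.0162, 0.0589]
tool_rot: [[0.373, -0.928, 0.002], [-0.928, -0.373, -0.0], [0.001, -0.001, -1.0]]
ft_force: [-1.5, 0.1, 3.9]
grip_width: 0.0566
time_s: 31.3
position: [0.4795, -0.0165, 0.1928]
tool_rot: [[0.372, -0.928, 0.0], [-0.928, -0.372, -0.0], [0.0, -0.0, -1.0]]
ft_force: [0.5, 0.4, -0.1]
grip_width: 0.0854
(array([ 0.4798, -0.0152]), (np.float32(278.5), np.float32(199.5), np.float32(28.5)), 'pred', (np.float64(279.4), np.float64(199.6))) (array([ 0.4807, -0.0149]), (np.float32(278.5), np.float32(199.5), np.float32(28.5)), 'pred', (np.float64(279.4), np.float64(200.6)))
[ 0.47918453 -0.01644008  0.19198599]
```

Third turn: regrip at -36°, then turn +72°.

```bash
python3 -m crank '[0,0,-0.125,0.0262,0.0107,0,50,0,0,-0.125,0.0262,0.0107,0,50,0,0,-0.126,0.0262,0.0107,0,50,0,0,-0.126,0,0,0,50,0,0,-0.126,0,0,-0.02,50,0,0,0,0,0,-0.04,50,0,0,0,0,0,-0.038,50,0,0,0,0,0,0,50,0,0,0,0,0,0,8,0,0,0,0,0,0,8,0,0,0,0,0,0,8,0,0,0,0,0,0,8,0,0,0,0,0,0,8]' 60
python3 -m crank '[0,0,0.1047,0,0,0,8,0,0,0.1047,0,0,0,8,0,0,0.1047,0,0,0,8,0,0,0.1047,0,0,0,8,0,0,0.1047,0,0,0,8,0,0,0.1047,0,0,0,8,0,0,0.1047,0,0,0,8,0,0,0.1047,0,0,0,8,0,0,0.1047,0,0,0,8,0,0,0.1047,0,0,0,8,0,0,0.1047,0,0,0,8,0,0,0.1047,0,0,0,8,0,0,0,0,0,0,8,0,0,0,0,0,0,8]'
```

```text
time_s: 32.65
position: [0.5586, 0.0137, 0.0964]
tool_rot: [[-0.244, -0.97, 0.002], [-0.97, 0.244, -0.003], [0.003, -0.002, -1.0]]
ft_force: [-2.8, -10.1, -2.6]
grip_width: 0.0131
time_s: 34.05
position: [0.5578, 0.0156, 0.0964]
tool_rot: [[0.846, -0.533, -0.0], [-0.533, -0.846, -0.0], [-0.0, 0.0, -1.0]]
ft_force: [-5.5, -0.5, 3.0]
grip_width: 0.0129
```

```bash
python3 -m crank '[0,0,0,0,0,0,30,0,0,0,0,0,0,50,0,0,0,0,0,0.03,50,0,0,0,0,0,0.045,50,0,0,0,0,0,0.045,50,0,0,-0.0785,-0.0072,0.033,0.003,100,0,0,-0.0785,-0.0072,0.033,0.003,100,0,0,-0.0785,-0.0072,0.033,0.003,100,0,0,-0.0785,-0.0072,0.033,0.003,100,0,0,-0.0785,-0.0072,0.033,0.003,100,0,0,-0.0785,-0.0072,0.033,0.003,100,0,0,-0.0785,-0.0072,0.033,0.003,100,0,0,-0.0785,-0.0072,0.033,0.003,100,0,0,0,0,0,0,100,0,0,0,0,0,0,100]'
python3 - <<'E'
from h import *
d=shot('wrist','w12.png')
q=proj(d,(.567,.328,.01));print(q,dish(d,*q,r=50))
print(observe()['position'],observe()['tool_rot'][:,0])
E
```

```text
time_s: 35.55
position: [0.5007, 0.2799, 0.2393]
tool_rot: [[0.374, -0.927, 0.001], [-0.927, -0.374, 0.0], [0.0, -0.001, -1.0]]
ft_force: [0.3, -1.1, -0.2]
grip_width: 0.0855
(np.float64(261.92019046734924), np.float64(113.3514714867847)) (array([0.5671, 0.3289]), 'px', array([261.2, 112.9]), 'axes', array([53. , 55.9]), 'diam', np.float64(0.0632))
[0.50084783 0.27920868 0.23912805] [ 3.73436378e-01 -9.27655737e-01  3.23227280e-04]
```

```bash
python3 -m crank '[0,0,0,0.033,0.0248,-0.03,100,0,0,0,0.033,0.0247,-0.03,100,0,0,0,0,0,-0.045,100,0,0,0,0,0,-0.045,100,0,0,0,0,0,-0.045,100,0,0,0,0,0,-0.026,100,0,0,0,0,0,0,100,0,0,0,0,0,0,100,0,0,0,0,0,0,55,0,0,0,0,0,0,55,0,0,0,0,0,0,55,0,0,0,0,0,0,55,0,0,0,0,0,0,55,0,0,0,0,0,0,55]' 40
python3 -m crank '[0,0,0,0,0,0.01,55,0,0,0,0,0,0.03,55,0,0,0,0,0,0.045,55,0,0,0,0,0,0.045,55,0,0,0,-0.0097,-0.0383,0,55,0,0,0,-0.0097,-0.0383,0,55,0,0,0,-0.0097,-0.0383,0,55,0,0,0,-0.0097,-0.0383,0,55,0,0,0,-0.0097,-0.0383,0,55,0,0,0,-0.0097,-0.0383,0,55,0,0,0,-0.0097,-0.0383,0,55,0,0,0,-0.0097,-0.0383,0,55,0,0,0,-0.0097,-0.0383,-0.02,55,0,0,0,0,0,-0.02,55,0,0,0,0,0,0,55,0,0,0,0,0,0,55]'
python3 - <<'E'
from h import *
d=shot('wrist','w13.png');S=observe();print(S['position'],S['tool_rot'][:,0],S['grip_width'])
E
```

```text
time_s: 37.0
position: [0.5663, 0.3282, 0.0217]
tool_rot: [[0.373, -0.928, 0.004], [-0.928, -0.373, 0.001], [0.001, -0.004, -1.0]]
ft_force: [-1.7, -1.9, 8.8]
grip_width: 0.0566
time_s: 38.6
position: [0.4784, -0.0164, 0.11]
tool_rot: [[0.373, -0.928, 0.001], [-0.928, -0.373, -0.0], [0.001, -0.001, -1.0]]
ft_force: [0.4, 1.1, -0.6]
grip_width: 0.0559
[ 0.47867828 -0.01621498  0.11023502] [ 0.37365768 -0.927566    0.00111881] 0.056091558006715794
```

View pics/w13.png

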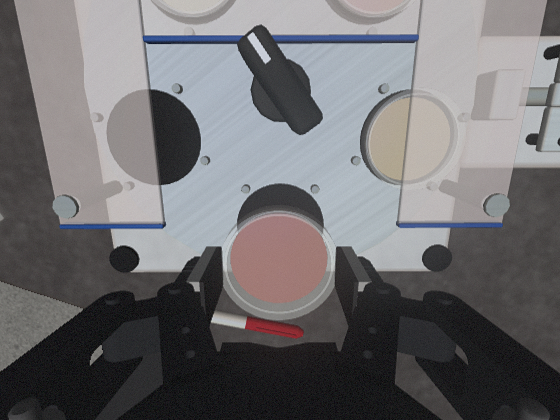

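All three loaded dishes seated; the fourth is centred on the nest (279.5 vs pins' midpoint 280.5). Lowering.

```bash
python3 -m crank '[0,0,0,0.0012,0,-0.015,55,0,0,0,0,0,-0.022,55,0,0,0,0,0,-0.009,55,0,0,0,0,0,-0.003,55,0,0,0,0,0,0,55,0,0,0,0,0,0,55]'
python3 -m crank '[0,0,0,0,0,0,72,0,0,0,0,0,0,80,0,0,0,0,0,0,95,0,0,0,0,0,0,100,0,0,0,0,0,0,100,0,0,0,0,0,0.02,100,0,0,0,0,0,0.04,100,0,0,0,0,0,0.045,100,0,0,0,0,0,0.03,100,0,0,0,0,0,0,100,0,0,0,0,0,0,100]'
python3 - <<'E'
from h import *
d=shot('wrist','w14.png');print(ndish(d),ndish(d,z=.054));S=observe();print(S['position'])
E
```

```text
time_s: 39.25
position: [0.4795, -0.0163, 0.0617]
tool_rot: [[0.374, -0.927, 0.001], [-0.927, -0.374, -0.001], [0.001, -0.001, -1.0]]
ft_force: [-4.2, -0.0, 10.1]
grip_width: 0.056
time_s: 40.35
position: [0.4791, -0.0166, 0.195]
tool_rot: [[0.373, -0.928, 0.0], [-0.928, -0.373, -0.0], [0.0, -0.0, -1.0]]
ft_force: [-0.2, -0.5, -0.4]
grip_width: 0.0854
(array([ 0.4828, -0.0149]), (np.float32(279.5), np.float32(195.5), np.float32(31.1)), 'pred', (np.float64(279.5), np.float64(198.6))) (array([ 0.4836, -0.0146]), (np.float32(279.5), np.float32(195.5), np.float32(31.1)), 'pred', (np.float64(279.5), np.float64(199.6)))
[ 0.47876706 -0.01650138  0.19414483]
```

Slight press force (10 N) on placing, so I'll check that this one is seated.

```bash
python3 -c "
import cv2
a=cv2.imread('pics/w14.png')[140:250,200:360];b=cv2.imread('pics/w5.png')[143:253,200:360]
cv2.imwrite('pics/cmp.png',cv2.hconcat([cv2.resize(x,(400,275),interpolation=cv2.INTER_CUBIC) for x in(a,b)]))"
```

```text
(no output)
```

View pics/cmp.png

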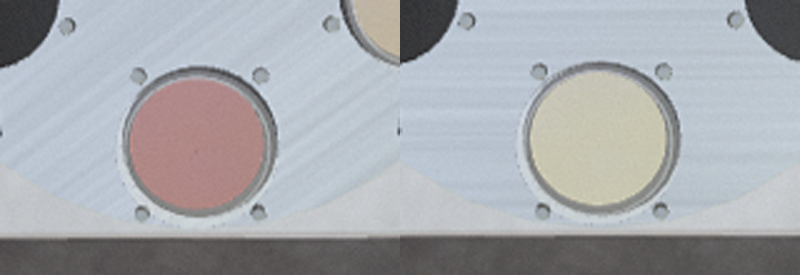

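Seated within all four pins, like dish 1. Fourth turn: regrip at +36°, then +72°.

```bash
python3 -m crank '[0,0,0.125,0.0264,0.0107,0,50,0,0,0.125,0.0264,0.0107,0,50,0,0,0.126,0.0264,0.0107,0,50,0,0,0.126,0,0,0,50,0,0,0.126,0,0,-0.02,50,0,0,0,0,0,-0.04,50,0,0,0,0,0,-0.038,50,0,0,0,0,0,0,50,0,0,0,0,0,0,8,0,0,0,0,0,0,8,0,0,0,0,0,0,8,0,0,0,0,0,0,8,0,0,0,0,0,0,8]' 60
python3 -m crank '[0,0,0.1047,0,0,0,8,0,0,0.1047,0,0,0,8,0,0,0.1047,0,0,0,8,0,0,0.1047,0,0,0,8,0,0,0.1047,0,0,0,8,0,0,0.1047,0,0,0,8,0,0,0.1047,0,0,0,8,0,0,0.1047,0,0,0,8,0,0,0.1047,0,0,0,8,0,0,0.1047,0,0,0,8,0,0,0.1047,0,0,0,8,0,0,0.1047,0,0,0,8,0,0,0,0,0,0,8,0,0,0,0,0,0,8]'
```

```text
time_s: 41.7
position: [0.5581, 0.016, 0.0986]
tool_rot: [[0.847, -0.532, 0.0], [-0.532, -0.847, 0.001], [0.0, -0.001, -1.0]]
ft_force: [-3.1, 4.3, 2.8]
grip_width: 0.0125
time_s: 43.1
position: [0.5555, 0.0159, 0.0986]
tool_rot: [[0.767, 0.641, -0.006], [0.641, -0.767, 0.0], [-0.005, -0.004, -1.0]]
ft_force: [-17.9, 0.1, 11.5]
grip_width: 0.0132
```

```bash
python3 -m crank '[0,0,0,0,0,0,30,0,0,0,0,0,0,50,0,0,0,0,0,0.03,50,0,0,0,0,0,0.045,50,0,0,-0.1346,-0.004,-0.0072,0.009,60,0,0,-0.1346,-0.004,-0.0072,0.009,60,0,0,-0.1346,-0.004,-0.0072,0.009,60,0,0,-0.1346,-0.004,-0.0072,0.009,60,0,0,-0.1346,-0.004,-0.0072,0.009,60,0,0,-0.1346,-0.004,-0.0072,0.009,60,0,0,-0.1346,-0.004,-0.0072,0.009,60,0,0,-0.1346,-0.004,-0.0072,0.009,60,0,0,-0.1346,-0.004,-0.0072,0.009,60,0,0,-0.1346,-0.004,-0.0072,0.009,60,0,0,-0.1346,-0.004,-0.0072,0.009,60,0,0,-0.1346,-0.004,-0.0072,0.009,60,0,0,-0.1346,-0.004,-0.0072,0.009,60,0,0,-0.1346,-0.004,-0.0072,0.009,60,0,0,0,0,0,0,60,0,0,0,0,0,0,60]'
python3 - <<'E'
from h import *
d=shot('wrist','w15.png');f=d['frame'];hsv=cv2.cvtColor(f,cv2.COLOR_RGB2HSV);S=observe();print(S['position'],S['tool_rot'][:,0])
u,v=map(int,proj(d,(.48,-.016,.04)));e,_=blob((f.max(2)<75).astype(np.uint8),u-29,u+29,v-29,v+29);print((u,v),e,onz(d,*e[0],.04))
red=((hsv[...,1]>150)&((hsv[...,0]<10)|(hsv[...,0]>170))).astype(np.uint8)
u,v=map(int,proj(d,(.628,-.199,.07)));e,_=blob(red,u-25,u+25,v-25,v+25);print((u,v),e,onz(d,*e[0],.07))
c=cv2.cvtColor(f[0:250,60:470],cv2.COLOR_RGB2BGR);cv2.imwrite('pics/w15c.png',cv2.resize(c,None,fx=1.9,fy=1.9,interpolation=cv2.INTER_CUBIC))
E
```

```text
time_s: 45.1
position: [0.5026, -0.0853, 0.2983]
tool_rot: [[0.376, -0.927, 0.001], [-0.927, -0.376, -0.0], [0.001, -0.001, -1.0]]
ft_force: [-0.7, -0.1, 0.7]
grip_width: 0.0509
[ 0.50254833 -0.08510416  0.29793763] [ 3.75779730e-01 -9.26709008e-01  9.28174871e-05]
(222, 174) ((222.274169921875, 174.99447631835938), (43.31096649169922, 46.1181526184082), 126.05744171142578) [ 0.47912602 -0.01566573  0.04      ]
(413, 118) ((414.6126708984375, 118.54916381835938), (17.218393325805664, 19.160017013549805), 23.285417556762695) [ 0.62856934 -0.19961464  0.07      ]
```

View pics/w15c.png

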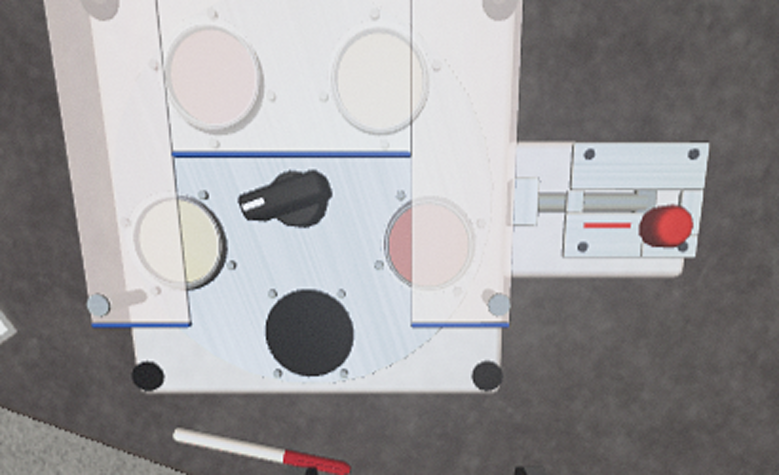

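All four dishes are seated under the hood, the empty nest is in the opening at (0.479,-0.016), the same as the initial nest 0 reading, and the knob is parked at (0.6286,-0.1996). I'll free the bolt now.

```bash
python3 -m crank '[0,0,0,0.0252,-0.0229,-0.02,60,0,0,0,0.0252,-0.0229,-0.02,60,0,0,0,0.0252,-0.0229,-0.02,60,0,0,0,0.0252,-0.0229,-0.02,60,0,0,0,0.0252,-0.0229,-0.02,60,0,0,0,0,0,-0.04,60,0,0,0,0,0,-0.04,60,0,0,0,0,0,-0.035,60,0,0,0,0,0,-0.016,60,0,0,0,0,0,0,60,0,0,0,0,0,0,60,0,0,0,0,0,0,15,0,0,0,0,0,0,15,0,0,0,0,0,0,15,0,0,0,0,0,0,15,0,0,0,0,0,0,15,0,0,0,0,0,0,15]' 60
python3 -m crank '[0,0,0,0.0011,-0.0028,0,15,0,0,0,0.0011,-0.0028,0,15,0,0,0,0.0011,-0.0028,0,15,0,0,0,0,0,0,15,0,0,0,0,0,0,15]'
```

```text
time_s: 46.85
position: [0.6286, -0.1988, 0.0687]
tool_rot: [[0.373, -0.928, 0.001], [-0.928, -0.373, 0.001], [-0.0, -0.001, -1.0]]
ft_force: [-2.5, 6.0, 7.5]
grip_width: 0.0223
time_s: 47.35
position: [0.6319, -0.2072, 0.0687]
tool_rot: [[0.373, -0.928, 0.001], [-0.928, -0.373, 0.001], [-0.001, -0.001, -1.0]]
ft_force: [-2.0, 6.2, 7.1]
grip_width: 0.0227
```

```bash
python3 -m crank '[0,0,0,0.0037,0.0015,0,15,0,0,0,0.0037,0.0015,0,15,0,0,0,0.0037,0.0015,0,15,0,0,0,0.0037,0.0015,0,15,0,0,0,0,0,0,15,0,0,0,0,0,0,15]'
python3 -m crank '[0,0,0,-0.00275,0.0068,0,15,0,0,0,-0.00275,0.0068,0,15,0,0,0,-0.00275,0.0068,0,15,0,0,0,-0.00275,0.0068,0,15,0,0,0,-0.00275,0.0068,0,15,0,0,0,-0.00275,0.0068,0,15,0,0,0,0,0,0,15,0,0,0,0,0,0,15]'
```

```text
time_s: 47.95
position: [0.6465, -0.2011, 0.0687]
tool_rot: [[0.374, -0.928, 0.0], [-0.928, -0.374, 0.001], [-0.001, -0.001, -1.0]]
ft_force: [-3.7, 4.9, 6.9]
grip_width: 0.0227
time_s: 48.75
position: [0.6304, -0.1613, 0.0686]
tool_rot: [[0.373, -0.928, 0.002], [-0.928, -0.373, -0.0], [0.001, -0.001, -1.0]]
ft_force: [-2.8, 2.1, 8.2]
grip_width: 0.0227
```

Back at the home position. I'll release, retreat and verify.

```bash
python3 -m crank '[0,0,0,0,0,0,45,0,0,0,0,0,0,60,0,0,0,0,0,0,60,0,0,0,0,0,0,60,0,0,0,0,0,0.03,60,0,0,0,0,0,0.045,60,0,0,0,0,0,0.045,60,0,0,0,-0.032,0.019,0.028,60,0,0,0,-0.032,0.019,0.028,60,0,0,0,-0.032,0.019,0.028,60,0,0,0,-0.032,0.019,0.028,60,0,0,0,0,0,0,60,0,0,0,0,0,0,60,0,0,0,0,0,0,60]'
python3 - <<'E'
from h import *
d=shot('wrist','w16.png');f=d['frame'];hsv=cv2.cvtColor(f,cv2.COLOR_RGB2HSV)
u,v=map(int,proj(d,(.48,-.016,.04)));e,_=blob((f.max(2)<75).astype(np.uint8),u-29,u+29,v-29,v+29);print('nest',e,onz(d,*e[0],.04))
red=((hsv[...,1]>150)&((hsv[...,0]<10)|(hsv[...,0]>170))).astype(np.uint8)
u,v=map(int,proj(d,(.63,-.162,.07)));e,_=blob(red,u-25,u+25,v-25,v+14);print('knob',e,onz(d,*e[0],.07))
X=np.array([.9272,.3746]);Y=np.array([-X[1],X[0]]);A=np.array([.558,.016])
old=cv2.imread('pics/w15.png')
for s in(36,-36,108,-108):  # dishes: direction from axis relative to +X
    a=np.radians(s);c=A+.085*(np.cos(a)*X+np.sin(a)*Y);r=ndish(d,c);print(s,c.round(4),r[0] if r else None)
E
```

```text
time_s: 50.15
position: [0.5024, -0.0858, 0.2979]
tool_rot: [[0.372, -0.928, -0.002], [-0.928, -0.372, 0.001], [-0.001, 0.001, -1.0]]
ft_force: [-0.5, -0.2, -0.1]
grip_width: 0.0515
nest ((222.2857208251953, 174.52984619140625), (43.42253112792969, 45.98747634887695), 123.29415893554688) [ 0.47908887 -0.01570144  0.04      ]
knob ((386.13482666015625, 102.1012191772461), (16.810762405395508, 19.01045036315918), 17.512977600097656) [ 0.63089338 -0.16203517  0.07      ]Traceback (most recent call last):
  File "<stdin>", line 9, in <module>
  File "h.py", line 29, in ndish
    C=cv2.HoughCircles(g,cv2.HOUGH_GRADIENT,1,60,param1=120,param2=15,minRadius=27,maxRadius=38)
cv2.error: OpenCV(4.12.0) /io/opencv/modules/imgproc/src/hough.cpp:2284: error: (-215:Assertion failed) !_image.empty() && _image.type() == CV_8UC1 && (_image.isMat() || _image.isUMat()) in function 'HoughCircles'
```

Knob and nest readings match the initial home values to about 0.1 mm. Now a quick difference against the picture taken before freeing the bolt, then hand-in.

Run:
```python
from h import *
a=cv2.imread('pics/w15.png',0)[0:205,100:330].astype(np.float32);b=cv2.imread('pics/w16.png',0)[0:205,100:330].astype(np.float32)
(sx,sy),_=cv2.phaseCorrelate(a,b);print('shift px',sx,sy)
b=cv2.warpAffine(b,np.float32([[1,0,-sx],[0,1,-sy]]),b.shape[::-1]);df=cv2.blur(abs(a-b),(5,5))[8:-8,8:-8]
print('max/mean diff',df.max(),df.mean());close_job()
```

```text
shift px -0.19112631929937152 -0.5205422892392875
max/mean diff 36.87914 2.9540503
the job is handed in; nothing more can be done
```

The carousel is loaded and locked, and the job is handed in at about 50 s of the 210 s allowed. I parked the bolt in its notch and placed all four dishes in separate nests. Each placing was followed by a 72° turn at the hub. With an empty nest in the opening, I freed the knob and guided the bolt home.

**Last checks**
- **Bolt:** the knob is back at (0.6309, -0.1620), within about 0.1 mm of where it was at the start.
- **Opening:** the empty nest is at (0.479, -0.016), also within about 0.2 mm of the first reading.
- **Dishes:** the picture taken just before freeing the bolt showed all four flat inside their pins under the hood.
- **Bystanders:** nothing I saw suggested any had moved, but I did not measure their positions again at the end.

**What failed or was less certain**
- The numeric check of each dish's position after locking crashed because its image window ran off the edge of the frame. I replaced it with a comparison of the pictures before and after freeing the bolt. The pictures differed by a 0.5 px shift, a mean of 3 grey levels and a local peak of 37. I took that peak to be edge misalignment and did not look into it further.
- The fourth dish met about 10 N when I set it down. A close-up showed it properly seated.

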